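# Press the bush into the model tower

## Task

Press the brass bush flush into the turned beech tower and keep it pressed while the glue takes: first, with the lever of the blue hand press still locked up by its red safety catch, lower the tower gently, dome down as it stands, right to the bottom of the aluminium nest and let it go. Then flip the red catch fully back, pull the lever down by its black cross grip until the bush is flush, and finish there, still gripping it and holding it down firmly. Leave the other things on the desk alone.

Things in the scene. Friction and masses are not known exactly. Their poses are not given: they have to be found in the camera images.
- press: Blue hand lever press, bolted down, upright. Origin: on the desk, straight below the lever's hinge pin. Axes: z up; -y from the hinge to the nest (front end), +y to the catch (back end); x along both hinge pins. Base plate 86 mm (x) by 335 mm (y from -182 to +153), 12 mm thick. The lever stands between two cheek plates: 40 mm over both, 66 mm long, top 134 mm above the desk.
- nest_floor (a point): Centre of the nest's rubber floor when empty, at (0, -130, 20) mm in the press's frame. The floor is sprung: it gives 1 mm per 3 N, 4 mm at most, then it is hard. The nest is an upright round aluminium cup, open at the top: bore 46 mm, flaring to 54 mm over the last 6 mm below the rim; outside 58 mm, 66 mm at the rim.
- nest_rim (a point): Centre of the nest's mouth, level with its rim, 42 mm above the nest floor. Nothing stands above the nest while the lever is up; the upright lever is 130 mm behind it (+y of the press).
- hinge_pin (a point): Centre of the hinge pin of the press lever, 112 mm above the desk.
- press_lever (a joint): Press lever, rad: 0 upright, grows as the grip end swings to the press's -y and down over the nest; 1.57 level; stop 1.72. A spring lifts it when let go (1 N at the grip upright, 4 level). Its 26 mm pad, 130 mm from the pin, meets the proud bush of the seated tower at 1.51, has it flush at 1.58 to 1.61 (the nest floor gives); this takes 4 N more at the grip. With the catch on it moves 0.1 at most.
- lever_grip (a point): Centre of the black cross grip at the end of the press lever, 210 mm from the hinge pin (322 mm above the desk when upright, 112 mm when level): a cylinder 30 mm in diameter and 44 mm long along the press's x, with flat ends, that revolves freely on the lever. Pinch it from above by its flat ends (44 mm); it turns as the lever swings. The lever below is a 13 mm rod, then a 12 mm bar.
- catch (a joint): Angle of the red safety catch, rad: 0 = on (tab upright, its pawl stands behind the lever's heel), growing as the tab is swung backward (+y of the press) and down; the lever is free above 0.9; end stop 1.2. It stays where it is left (about 1 N at the tab).
- catch_pivot (a point): Centre of the catch's hinge pin, at (0, 100, 74) mm in the press's frame; the pin runs along the press's x.
- catch_tab (a point): Middle of the catch's red thumb tab, 60 mm from the catch's pin (straight above it when the catch is on, so 134 mm above the desk). The tab is 22 mm wide along the press's x, 10 mm thick, and ends 13 mm above this point. Can be pinched across its 22 mm and turns between the fingers.
- tower: Turned beech model tower, loose, 75 g, round, 40 mm in diameter and 70 mm high without the bush, standing upright on its domed end, which has a flat 24 mm across. Origin: centre of that flat foot; own z points up through the bush end. The fingers grip it near the upper end: in the nest 28 mm of it stand above the rim.
- tower_top (a point): Centre of the tower's flat upper face, 70 mm above its foot.
- bush (a joint): How far the brass bush (14 mm across, in the middle of the tower's upper face) has been pushed in, m: 0 = stands 8 mm proud (start), 0.008 = flush.
- glue_stick: White and orange glue stick, 26 mm across, 90 mm high, standing. Bystander. Origin: centre of its underside.
- loupe: Black round magnifier, 43 mm across, 36 mm high. Bystander. Origin: centre of its underside.
- eraser: Blue and white eraser, 23 x 58 x 13 mm, lying. Bystander. Origin: centre of its underside.
Things that resemble listed ones, but are neither listed nor needed, are in the scene too. What is shaped like the tower but purple is not meant.

How it is judged:
By the outcome, as a careful person would: the job done as asked, in the order asked, and still so for the second after the job is handed in, while the arm keeps its last pose, push and grip.
It also fails if it takes over 72 s, if anything falls off the work surface, if the arm or the gripper's body presses on something with over 40 N, if the wrist force passes 120 N, or if a joint passes its speed limit or range.

## Robot

A 6-joint arm with a two-finger parallel gripper is mounted at the origin on the work surface; the furniture and walls round the work are solid. World frame = base frame: x ahead of the robot, y to its left, z up, the work surface at z = 0. Lengths are in m, angles in degrees, forces in N, time in s.
With the tool pointing down it reaches from about 0.3 to 0.85 m from the base axis. Payload 5.4 kg.
Tool frame: the origin (TCP) lies at the very end of the fingers, on their centre line; the grasp point (between the pads) lies 19 mm behind it; z points along the fingers, y is the line along which they close (so a half turn about z gives the same grasp; the last joint's range is limited). The gripper opens to 85 mm and grips with 20 to 120 N. Pads are 22 mm wide; open, the fingers measure 114 mm over their backs; the gripper's body (76 mm by 85 mm) begins 54 mm behind the grasp point. The pads swing forward as they close: fully open they stand 13 mm farther back than shut.
Start: joints at [59.41, 9.076, 91.501, -0, 79.423, -12.038], TCP at [0.183, 0.545, 0.231] pointing down, gripper open.
Joint ranges: [-166.64, 166.64], [-54.1, 131.32], [10.49, 154.53], [-73.88, 253.88], [9.74, 151.15], [-171.62, 171.62]. Speed limits (degrees/s): [147.25, 147.25, 180, 180, 180, 180].

## Interface

Orientations are given as a 3x3 rotation matrix whose columns are the frame's x, y, z axes.
In Python, from plant import sensors, optics, robot gives the robot as it stands. The module is installed in compiled form; this text tells all that it offers.
- The arm moves only by the shell command python3 -m pendant 'ROWS' [FORCE]. ROWS is JSON, a list of rows, each a list of 7 numbers: the turn, a rotation vector about the tool's x, y, z in rad, then the shift along the tool's x, y, z in mm, then the opening in per cent of the stroke, from 0 (shut) to 100 (fully open). A call has 1 to 20 rows; each row shifts and turns the commanded pose from where the row before left it, along the tool's axes as they then stand; what a row does not reach is not made up. A row lasts 1/8 s, in which the tool goes at most 62.5 mm and 10.7 degrees, less where a joint would pass 70% of its speed; a pose out of reach is approached as far as the arm can. A call with a gripper value outside its range is refused whole. The fingers move at their own pace and stop on an object; FORCE is the grip in N (left out, the last holds). Time passes only in rows, so rows that do not move let the fingers close. It gives the time, the measured TCP pose, the force, the opening and the grip force at its end, in the units of the state.
- sensors.state(): the state, without advancing time (a new reading comes with each control period).
- optics.camera(name): name is "side" or "top" or "wrist"; returns a dict with "pixels" (480x640x3 uint8, blue, green, red), "z_map" (480x640 float32, m along the optical axis (not along the pixel's ray), 0 where there is no reading), "vfov" (degrees; the focal length in pixels is half the picture's height over the tangent of half this angle, whatever the lens; pixels are square), "cx", "cy" (the principal point, pixels), "k1" (the pictures are not rectified: a ray, as slopes to the right and down, at radius r is drawn at 1 + k1 r^2 times it, then the intrinsics apply), "world_from_camera" (4x4, takes a point from camera to world coordinates); the wrist camera has in their place "hand_eye" (4x4, takes a point from camera to tool coordinates, whose origin is the TCP and whose axes are the flange's). Camera axes: x right, y up, looking along -z (the intrinsics and any distortion apply to the point x, -y, -z); pixel columns grow to the right and rows downward; lengths in m; the calibration is good to about 2 mm. A picture is of the moment at which its call begins: read the wrist's pose just before it.
- robot.finish_job(): hands the job in; it is judged then, once.
The state is a dict: "clock": time; "joint_pos": joint angles; "joint_vel": joint speeds; "joint_torque": joint torques, N m; "eef_pos": TCP position; "tool_rot": TCP orientation; "wrist_force": force on the tool from outside, world axes, zero at the start; "ft_torque": the same for the moment, N m; "width": opening from 0.0 (shut) to 1.0 (fully open); "grip_force": force on a finger pad.
Only numpy, scipy, OpenCV 4.12 (cv2) and the standard library are available. Lean on these libraries where they do the work, as an engineer would, in place of code of your own. Each camera call takes 0.05 s, during which the arm holds its last target. There are 200 camera calls.

## Working session

There is one attempt and no reset: what is moved stays moved. The work goes in short steps, Python scripts to look and compute and a shell command to move; the robot and the scene stay as the last step left them, time stands still between calls to the robot, and variables do not carry over. Pictures are saved under pics/ and viewed, at most 10 in all, crops included, and the job is handed in when it is done.

```bash
mkdir -p pics
cat > h.py <<'E'
import numpy as np,cv2
from plant import sensors,optics,robot
def cam(n):
    s=sensors.state(); c=optics.camera(n)
    if 'hand_eye' in c:
        T=np.eye(4);T[:3,:3]=s['tool_rot'];T[:3,3]=s['eef_pos'];c['W']=T@np.array(c['hand_eye'])
    else: c['W']=np.array(c['world_from_camera'])
    c['f']=240/np.tan(np.radians(c['vfov']/2)); return c
def ray(c,u,v):
    d=np.array([(u-c['cx'])/c['f'],(v-c['cy'])/c['f']]);s=d.copy()
    for _ in range(20): s=d/(1+c['k1']*(s@s))
    W=c['W'];return W[:3,3],W[:3,:3]@np.array([s[0],-s[1],-1])
def plane(c,u,v,z):
    o,d=ray(c,u,v);return o+d*(z-o[2])/d[2]
def depth(c,u,v):
    o,d=ray(c,u,v);return o+d*float(c['z_map'][int(v),int(u)])
def cloud(c):
    v,u=np.mgrid[:480,:640];d=np.stack([(u-c['cx'])/c['f'],(v-c['cy'])/c['f']],-1);s=d.copy()
    for _ in range(20): s=d/(1+c['k1']*(s**2).sum(-1,keepdims=True))
    z=c['z_map'][...,None];P=np.concatenate([s[...,:1]*z,-s[...,1:]*z,-z],-1)
    return P@c['W'][:3,:3].T+c['W'][:3,3]
E
python3 - <<'E'
from h import *
for n in('top','side'):
    c=cam(n);cv2.imwrite(f'pics/{n}0.png',c['pixels']);print(n,c['W'].round(3).tolist(),c['f'],c['k1'],c['cx'],c['cy'])
print(sensors.state())
E
```

```text
top [[-0.064, 0.783, -0.619, -0.382], [-0.998, -0.053, 0.037, -0.017], [-0.004, 0.62, 0.784, 1.253], [0.0, 0.0, 0.0, 1.0]] 461.58130277475584 -0.03658328659074053 317.0813136040854 237.0411943838706
side [[0.84, 0.314, -0.442, -0.042], [-0.542, 0.452, -0.708, -0.828], [-0.022, 0.835, 0.55, 0.78], [0.0, 0.0, 0.0, 1.0]] 481.8629196156987 -0.09187244186506222 324.88008757709025 240.79850729801416
{'clock': 0.1, 'joint_pos': array([ 5.94104460e+01,  9.10847356e+00,  9.15660653e+01,  1.69658597e-03,
        7.94233716e+01, -1.20381219e+01]), 'joint_vel': array([ 0.07200189, -0.05819121, -0.04983768, -0.01255691,  0.00199949,
        0.03892381]), 'joint_torque': array([-5.28736182e-04, -3.96992469e+01, -3.32336855e+01, -2.64087303e-04,
        4.21852936e-03,  4.38996994e-05]), 'eef_pos': array([0.18266909, 0.54463599, 0.23041123]), 'tool_rot': array([[-9.48036532e-01,  3.18160231e-01, -8.94668815e-04],
       [ 3.18161256e-01,  9.48035492e-01, -1.45623254e-03],
       [ 3.84862508e-04, -1.66521060e-03, -9.99998539e-01]]), 'wrist_force': array([ 0.26897391, -0.25225159,  0.29792335]), 'ft_torque': array([-0.00566746, -0.05773308, -0.01727839]), 'grip_force': 0.0, 'width': 1.0029669808613495}
```

View pics/top0.png

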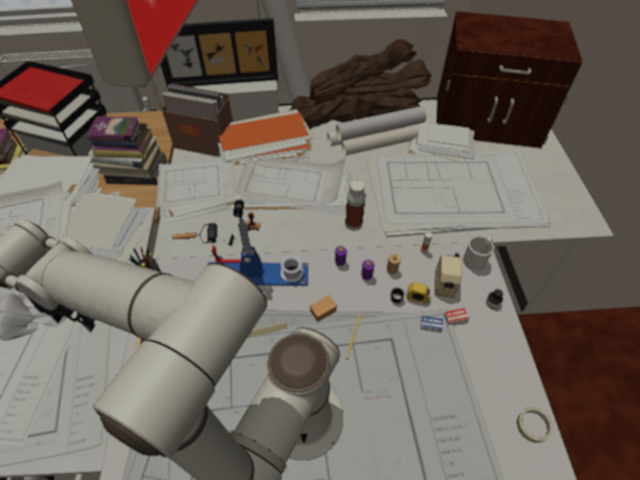

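View pics/side0.png

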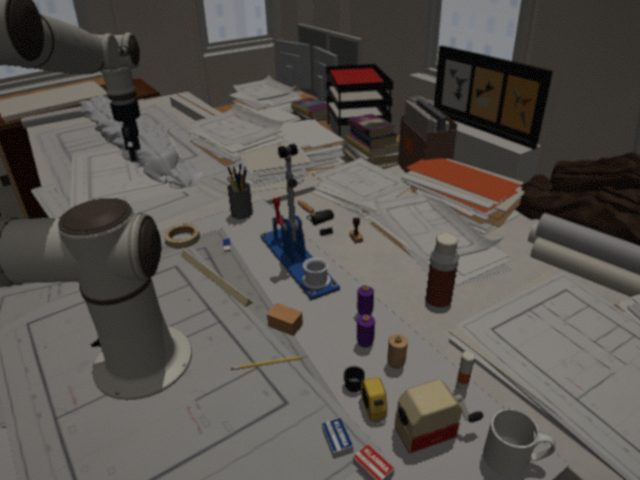

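Top view: the press is at (215–308, 240–285), with its nest at (291,268), grip at (239,207) and red catch at (215,252). The beech tower is at (393,263), with the purple decoys at (340,256) and (368,269). Side view: tower at (397,350), nest at (315,272), grip at (288,150), catch at (278,205).

Run:
```python
from h import *
for n,boxes in(('top',dict(tower=(383,250,403,276),nest=(278,252,304,282),grip=(231,198,247,218),catch=(205,243,242,268),press=(200,235,315,292))),
 ('side',dict(tower=(384,330,410,372),nest=(298,255,332,292),grip=(275,140,302,162),catch=(268,193,288,240),press=(255,215,342,300)))):
    c=cam(n);P=cloud(c);h=cv2.cvtColor(c['pixels'],cv2.COLOR_BGR2HSV)
    H,S,V=[h[...,i].astype(int) for i in range(3)]
    M=dict(tower=(H>5)&(H<25)&(S>70)&(P[...,2]>.01),nest=(S<60)&(P[...,2]>.045),grip=(V<60)&(P[...,2]>.2),catch=((H<8)|(H>172))&(S>120),press=(H>100)&(H<125)&(S>120))
    for k,(a,b,e,f) in boxes.items():
        m=np.zeros(H.shape,bool);m[b:f,a:e]=True;m&=M[k]&(c['z_map']>0);Q=P[m]
        v,u=np.nonzero(m)
        print(n,k,m.sum(),'px',u.mean().round(1),v.mean().round(1),'min',np.percentile(Q,3,0).round(3),'max',np.percentile(Q,97,0).round(3),'med',np.median(Q,0).round(3))
        if k=='press':
            B=Q[(Q[:,2]<.03)&(Q[:,2]>.002)][:,:2].astype(np.float32)
            print('  base rect',cv2.minAreaRect(B), cv2.boxPoints(cv2.minAreaRect(B)).round(3).tolist())
        if k=='tower' or k=='nest':
            z=np.percentile(Q[:,2],95);T=Q[Q[:,2]>z-.006];print('  top circ',len(T),cv2.minEnclosingCircle(T[:,:2].astype(np.float32)),z)
    cv2.imwrite(f'pics/{n}z.png',cv2.resize(c['pixels'][190:300,195:335] if n=='top' else c['pixels'][135:305,250:420],None,fx=4 if n=='top' else 3.5,fy=4 if n=='top' else 3.5,interpolation=cv2.INTER_CUBIC))
```

```text
top tower 179 px 393.2 262.9 min [ 0.43  -0.323  0.019] max [ 0.464 -0.293  0.075] med [ 0.439 -0.306  0.064]
  top circ 68 ((0.44841891527175903, -0.30895963311195374), 0.02011365443468094) 0.07375219390066536
top nest 181 px 291.5 264.3 min [ 0.425 -0.013  0.046] max [0.485 0.043 0.065] med [0.463 0.014 0.058]
  top circ 99 ((0.4558534026145935, 0.013766231946647167), 0.032942160964012146) 0.06381310360336268
top grip 120 px 238.2 208.3 min [0.442 0.135 0.317] max [0.482 0.155 0.338] med [0.454 0.145 0.331]
top catch 91 px 221.9 257.4 min [0.462 0.182 0.072] max [0.481 0.249 0.145] med [0.469 0.236 0.083]
top press 985 px 263.1 271.4 min [ 0.416 -0.025  0.005] max [0.499 0.197 0.127] med [0.447 0.112 0.013]
  base rect ((0.4605969488620758, 0.10117422044277191), (0.2668803930282593, 0.08385281264781952), 84.22366333007812) [[0.4050000011920929, -0.027000000700354576], [0.48899999260902405, -0.035999998450279236], [0.515999972820282, 0.23000000417232513], [0.4320000112056732, 0.23800000548362732]]
side tower 522 px 396.7 350.5 min [ 0.43  -0.33   0.015] max [ 0.463 -0.297  0.079] me
[... 235 characters left out ...]
circ 162 ((0.45657509565353394, 0.017600709572434425), 0.034051455557346344) 0.06556740550050857
side grip 212 px 287.4 152.0 min [0.443 0.129 0.302] max [0.482 0.149 0.338] med [0.462 0.136 0.326]
side catch 105 px 277.4 210.0 min [0.445 0.165 0.081] max [0.479 0.248 0.146] med [0.47  0.242 0.121]
side press 1542 px 292.6 254.4 min [ 0.416 -0.033  0.011] max [0.484 0.267 0.116] med [0.446 0.13  0.016]
  base rect ((0.4603175222873688, 0.12614968419075012), (0.32819971442222595, 0.08253002911806107), 85.70758056640625) [[0.40700000524520874, -0.03400000184774399], [0.48899999260902405, -0.04100000113248825], [0.5139999985694885, 0.28700000047683716], [0.4309999942779541, 0.2930000126361847]]
```

View pics/sidez.png

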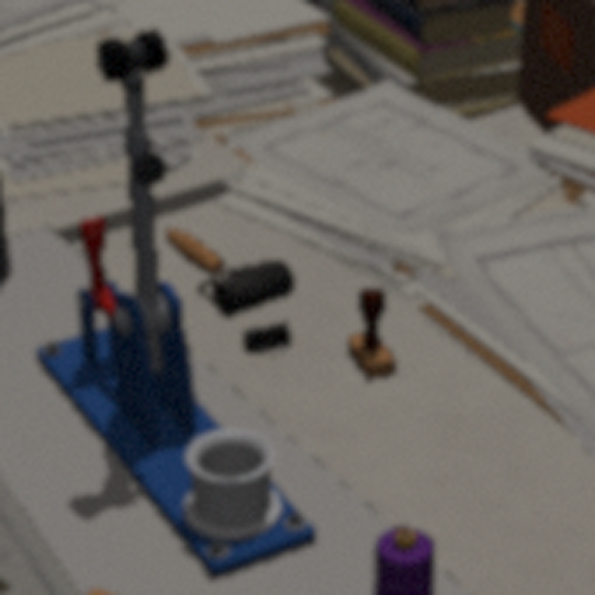

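The side crop shows the lever upright with its grip at (132,55), the catch on with its tab at (93,230), and the empty nest at (232,460). The measured heights match: nest rim 0.065, tower 0.078 including bush, grip about 0.32.

```bash
python3 -m pendant '[[0,0,0.165,0,0,-28,100],[0,0,0.165,0,0,-28,100],[0,0,0.165,0,0,-28,100],[0,0,0.165,0,0,-28,100],[0,0,0.165,0,0,-28,100],[0,0,0.165,0,0,-28,100],[0,0,0.165,0,0,-28,100],[0,0,0.165,0,0,-28,100]]' 20
python3 -m pendant '[[0,0,0,-40,30,0,100],[0,0,0,-52,30,0,100],[0,0,0,-52,30,0,100],[0,0,0,-52,30,0,100],[0,0,0,-52,30,0,100],[0,0,0,-52,30,0,100],[0,0,0,-52,30,0,100],[0,0,0,-52,30,0,100],[0,0,0,-52,10,0,100],[0,0,0,-52,10,0,100],[0,0,0,-52,10,10,100],[0,0,0,-52,10,20,100],[0,0,0,-52,10,20,100],[0,0,0,-52,10,20,100],[0,0,0,-52,10,20,100],[0,0,0,-50,10,20,100],[0,0,0,-15,5,20,100],[0,0,0,0,0,20,100],[0,0,0,0,0,10,100],[0,0,0,0,0,0,100]]'
cat > t.py <<'E'
from h import *
import sys
c=cam('wrist');cv2.imwrite(sys.argv[1],c['pixels'])
P=cloud(c);h=cv2.cvtColor(c['pixels'],cv2.COLOR_BGR2HSV);H,S,V=[h[...,i].astype(int) for i in range(3)]
s=sensors.state();print(s['eef_pos'].round(4),s['tool_rot'].round(3).tolist())
near=np.hypot(P[...,0]-.448,P[...,1]+.31)<.04
m=near&(P[...,2]>.058)&(P[...,2]<.09)&(c['z_map']>0);Q=P[m];v,u=np.nonzero(m)
print(len(Q),'cent',u.mean(),v.mean(),np.percentile(Q,2,0).round(4),np.percentile(Q,98,0).round(4))
if len(Q):print(cv2.minEnclosingCircle(Q[:,:2].astype(np.float32)), np.percentile(Q[:,2],[10,50,90,98]))
E
python3 t.py pics/w1.png
```

```text
clock: 1.2
eef_pos: [0.1829, 0.545, 0.4559]
tool_rot: [[0.078, 0.997, -0.0], [0.997, -0.078, -0.0], [-0.0, -0.0, -1.0]]
wrist_force: [0.1, -0.2, -0.4]
width: 1.001
grip_force: 0.0
clock: 3.7
eef_pos: [0.4461, -0.3089, 0.2947]
tool_rot: [[0.073, 0.997, -0.001], [0.997, -0.073, 0.001], [0.001, -0.001, -1.0]]
wrist_force: [0.1, 0.5, 0.8]
width: 1.002
grip_force: 0.0
[ 0.4464 -0.3092  0.2957] [[0.073, 0.997, 0.0], [0.997, -0.073, -0.0], [-0.0, 0.0, -1.0]]
1339 cent 328.98581030619863 204.43091859596714 [ 0.4348 -0.3277  0.0636] [ 0.4701 -0.2918  0.0787]
((0.45259755849838257, -0.3104819059371948), 0.020110873505473137) [0.06840746 0.06984856 0.07714341 0.07869649]
```

View pics/w1.png

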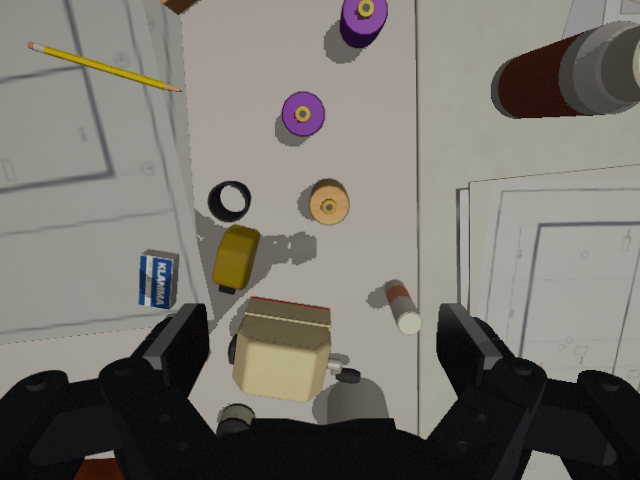

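The wrist view shows the beech tower with its brass bush at (329,204). The loupe is at (230,200), the yellow car at (237,258), the toy house at (285,350) and the glue stick at (403,307). Next I check clearances.

Run:
```python
from h import *
c=cam('wrist');P=cloud(c)
def rng(n,m):
    Q=P[m&(c['z_map']>0)&(P[...,2]<.2)];print(n,len(Q),Q.min(0).round(3) if len(Q) else'',Q.max(0).round(3) if len(Q) else '')
x,y,z=P[...,0],P[...,1],P[...,2]
v,u=np.mgrid[:480,:640]
w=lambda a,b,e,f:(u>=a)&(u<e)&(v>=b)&(v<f)
rng('house',w(235,297,330,380)&(z>.02));rng('glue',w(385,275,422,335)&(z>.02));rng('loupe',w(205,178,255,224)&(z>.02));rng('car',w(210,222,262,295)&(z>.01));rng('purple',w(278,90,328,138)&(z>.03))
near=np.hypot(x-.45,y+.31)<.05
b=near&(z>.0735)&(z<.085);Q=P[b];print('bush',len(Q),np.median(Q,0),Q.min(0),Q.max(0))
h=cv2.cvtColor(c['pixels'],cv2.COLOR_BGR2HSV)
print('face plane', plane(c,329,206,.078))
t=near&(z>.066)&(z<.073);Q=P[t];print('face',cv2.minAreaRect(Q[:,:2].astype(np.float32)),Q.min(0),Q.max(0))
```

```text
house 6620 [ 0.342 -0.496  0.02 ] [ 0.444 -0.428  0.106]
glue 1095 [ 0.512 -0.443  0.02 ] [ 0.536 -0.417  0.092]
loupe 714 [ 0.325 -0.328  0.02 ] [ 0.368 -0.285  0.037]
car 2270 [ 0.325 -0.405  0.01 ] [ 0.372 -0.336  0.065]
purple 1566 [ 0.415 -0.244  0.049] [ 0.455 -0.205  0.08 ]
bush 173 [ 0.45244452 -0.30994529  0.07784068] [ 0.44621583 -0.31682156  0.07374846] [ 0.45888703 -0.30367786  0.07960273]
face plane [ 0.45298883 -0.31001611  0.078     ]
face ((0.4522022306919098, -0.3103470802307129), (0.03928150609135628, 0.03871181607246399), 86.6468276977539) [ 0.43291911 -0.33011315  0.0662112 ] [ 0.47180587 -0.29080603  0.0729691 ]
```

```bash
python3 -m pendant '[[0,0,0,-0.5,6,40,100],[0,0,0,0,0,40,100],[0,0,0,0,0,40,100],[0,0,0,0,0,40,100],[0,0,0,0,0,40,100],[0,0,0,0,0,30,100],[0,0,0,0,0,20,80],[0,0,0,0,0,0,70],[0,0,0,0,0,0,60],[0,0,0,0,0,0,50],[0,0,0,0,0,0,45],[0,0,0,0,0,0,40],[0,0,0,0,0,0,40],[0,0,0,0,0,0,40],[0,0,0,0,0,0,40]]' 25
```

```text
clock: 5.68
eef_pos: [0.453, -0.3113, 0.047]
tool_rot: [[0.073, 0.997, 0.002], [0.997, -0.073, -0.002], [-0.002, 0.002, -1.0]]
wrist_force: [-2.3, 1.0, 8.0]
width: 0.461
grip_force: 25.0
```

```bash
python3 -m pendant '[[0,0,0,0,0,-10,40],[0,0,0,0,0,-30,40],[0,0,0,0,0,-40,40],[0,0,0,0,0,-40,40],[0,0,0,15,0,-40,40],[0,0,0,35,0,0,40],[0,0,0,40,-3,0,40],[0,0,0,40,-3,0,40],[0,0,0,40,-3,0,40],[0,0,0,30,-3,0,40],[0,0,0,20,0,0,40],[0,0,0,0,0,0,40],[0,0,0,0,0,0,40]]'
cat > n.py <<'E'
from h import *
import sys
c=cam('wrist');cv2.imwrite(sys.argv[1],c['pixels']);s=sensors.state()
print('eef',s['eef_pos'].round(4),'he',np.array(c['hand_eye']).round(3).tolist())
P=cloud(c);ok=c['z_map']>0;z=P[...,2]
near=np.hypot(P[...,0]-.456,P[...,1]-.016)<.05
m=near&(z>.058)&(z<.068)&ok;Q=P[m]
print('rim',len(Q),cv2.minEnclosingCircle(Q[:,:2].astype(np.float32)),Q.min(0),Q.max(0))
A=np.c_[Q[:,:2],np.ones(len(Q))];
h=cv2.cvtColor(c['pixels'],cv2.COLOR_BGR2HSV)
rd=((h[...,0]<8)|(h[...,0]>172))&(h[...,1]>110)&(abs(P[...,0]-.47)<.06)&(abs(P[...,1]-.24)<.06)&ok&(z>.03)
if rd.sum():print('red',rd.sum(),np.percentile(P[rd],[5,50,95],axis=0).round(4).tolist())
bl=(h[...,0]>98)&(h[...,0]<128)&(h[...,1]>110)&ok&(z<.02)&(z>.006)&(abs(P[...,0]-.47)<.1)
if bl.sum()>50:
  r=cv2.minAreaRect(P[bl][:,:2].astype(np.float32));print('base',r)
E
python3 n.py pics/w2.png
```

```text
clock: 7.3
eef_pos: [0.4563, -0.0906, 0.2055]
tool_rot: [[0.073, 0.997, 0.0], [0.997, -0.073, -0.001], [-0.001, 0.0, -1.0]]
wrist_force: [-0.2, -0.4, -1.4]
width: 0.458
grip_force: 25.5
eef [ 0.4564 -0.0908  0.2055] he [[-0.0, 0.96, 0.279, 0.071], [1.0, 0.0, -0.0, 0.0], [-0.0, 0.279, -0.96, -0.142], [0.0, 0.0, 0.0, 1.0]]
rim 2975 ((0.45744869112968445, 0.016382573172450066), 0.032457418739795685) [ 0.42550014 -0.01580989  0.05800426] [0.48958467 0.04831095 0.06379782]
base ((0.4576502740383148, 0.02057797461748123), (0.11235136538743973, 0.08544383943080902), 85.62989807128906)
```

View pics/w2.png

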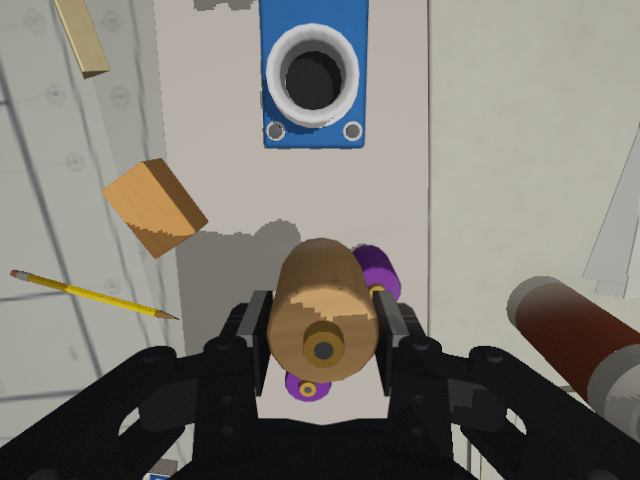

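The tower is held at (323,320), nest mouth at (313,73) with radius about 45 px. The nest centre is at (0.4575, 0.016), which agrees with the top and side views. Now I check the held tower's offset and tilt.

Run:
```python
from h import *
c=cam('wrist');s=sensors.state();P=cloud(c);e=s['eef_pos'];ok=c['z_map']>0
h=cv2.cvtColor(c['pixels'],cv2.COLOR_BGR2HSV);v,u=np.mgrid[:480,:640]
m=ok&(u>265)&(u<385)&(v>235)&(v<382)&(h[...,0]>5)&(h[...,0]<25)&(h[...,1]>60)&(np.hypot(P[...,0]-e[0],P[...,1]-e[1])<.03)
Q=P[m]-e;print(len(Q),np.percentile(Q,[1,50,99],axis=0).round(4).tolist())
hi=np.percentile(Q[:,2],99);B=Q[Q[:,2]>hi-.004];print('bush',len(B),B.mean(0),B.min(0),B.max(0))
F=Q[(Q[:,2]>hi-.012)&(Q[:,2]<hi-.005)];a=np.linalg.lstsq(np.c_[F[:,:2],np.ones(len(F))],F[:,2],rcond=None)[0];print('face',F.min(0),F.max(0),'slope',a)
for zz in(-.02,-.01,0,.01,.02):
    S=Q[abs(Q[:,2]-zz)<.003]
    if len(S):print(zz,S[:,0].min().round(4),S[:,0].max().round(4),S[:,1].max().round(4))
```

```text
12274 [[-0.0182, -0.0154, -0.0312], [0.0007, 0.0094, 0.0224], [0.0193, 0.0209, 0.0314]]
bush 1148 [0.0007597 0.0025334 0.0304669] [-0.00616328 -0.00601997  0.02741066] [0.0206186  0.00858849 0.03735783]
face [-0.01970869 -0.01704493  0.01939579] [0.02063331 0.02120443 0.02638858] slope [-0.01494105 -0.01467284  0.02273179]
-0.02 -0.0178 0.0183 0.0211
-0.01 -0.0176 0.018 0.0212
0 -0.019 0.0206 0.0214
0.01 -0.019 0.0205 0.0212
0.02 -0.02 0.021 0.0212
```

```bash
python3 -m pendant '[[0,0,0,20,-1.5,0,40],[0,0,0,35,-2,0,40],[0,0,0,30,-2,0,40],[0,0,0,20,-1.5,0,40],[0,0,0,0,0,20,40],[0,0,0,0,0,30,40],[0,0,0,0,0,25,40],[0,0,0,0,0,15,40],[0,0,0,0,0,5,40],[0,0,0,0,0,0,40],[0,0,0,0,0,0,40]]'
```

```text
clock: 8.78
eef_pos: [0.4579, 0.015, 0.1113]
tool_rot: [[0.073, 0.997, 0.002], [0.997, -0.073, -0.0], [-0.0, 0.002, -1.0]]
wrist_force: [0.3, -0.0, -0.4]
width: 0.462
grip_force: 25.5
```

```bash
python3 -m pendant '[[0,0,0,0,-0.5,5,40],[0,0,0,0,0,5,40],[0,0,0,0,0,5,40],[0,0,0,0,0,5,40],[0,0,0,0,0,5,40],[0,0,0,0,0,3,40],[0,0,0,0,0,3,40],[0,0,0,0,0,3,40],[0,0,0,0,0,0,40],[0,0,0,0,0,0,40]]'
```

```text
clock: 10.02
eef_pos: [0.4566, 0.0152, 0.0764]
tool_rot: [[0.073, 0.997, 0.0], [0.997, -0.073, -0.0], [-0.0, 0.0, -1.0]]
wrist_force: [0.1, -0.1, -0.6]
width: 0.458
grip_force: 25.5
```

```bash
python3 -m pendant '[[0,0,0,0,0,2,40],[0,0,0,0,0,2,40],[0,0,0,0,0,2,40],[0,0,0,0,0,1.5,40],[0,0,0,0,0,1,40],[0,0,0,0,0,0.5,40],[0,0,0,0,0,0,40],[0,0,0,0,0,0,40]]'
```

```text
clock: 11.02
eef_pos: [0.4566, 0.0152, 0.0674]
tool_rot: [[0.073, 0.997, 0.0], [0.997, -0.073, -0.0], [-0.0, 0.0, -1.0]]
wrist_force: [-0.2, 0.4, -1.6]
width: 0.459
grip_force: 25.5
```

```bash
python3 -m pendant '[[0,0,0,0,0,1,40],[0,0,0,0,0,0.5,40],[0,0,0,0,0,0.5,40],[0,0,0,0,0,0,40],[0,0,0,0,0,0,40]]'
```

```text
clock: 11.65
eef_pos: [0.4567, 0.0152, 0.0655]
tool_rot: [[0.073, 0.997, 0.0], [0.997, -0.073, -0.0], [-0.0, 0.0, -1.0]]
wrist_force: [-1.4, 0.6, 4.0]
width: 0.459
grip_force: 25.9
```

```bash
python3 -m pendant '[[0,0,0,0,0,0,50],[0,0,0,0,0,0,55],[0,0,0,0,0,0,65],[0,0,0,0,0,0,80],[0,0,0,0,0,0,90],[0,0,0,0,0,0,90],[0,0,0,0,0,-10,90],[0,0,0,0,0,-30,90],[0,0,0,0,0,-40,90],[0,0,0,-20,0,-40,90],[0,0,0,-40,0,-30,90],[0,0,0,-40,0,0,90],[0,0,0,0,0,0,90],[0,0,0,0,0,0,90]]'
python3 - <<'E'
from h import *
c=cam('wrist');cv2.imwrite('pics/w3.png',c['pixels']);P=cloud(c);ok=c['z_map']>0
h=cv2.cvtColor(c['pixels'],cv2.COLOR_BGR2HSV)
m=ok&(np.hypot(P[...,0]-.457,P[...,1]-.016)<.035)&(h[...,1]>60)&(h[...,0]>5)&(h[...,0]<28)&(P[...,2]>.065)
Q=P[m];f=Q[(Q[:,2]<np.percentile(Q[:,2],98)-.005)&(Q[:,2]>np.percentile(Q[:,2],98)-.011)]
print(len(Q),np.percentile(Q,[2,50,98],axis=0).round(4).tolist(),cv2.minEnclosingCircle(f[:,:2].astype(np.float32)))
a=np.linalg.lstsq(np.c_[f[:,:2]-f[:,:2].mean(0),np.ones(len(f))],f[:,2],rcond=None)[0];print(a)
E
```

```text
clock: 13.4
eef_pos: [0.4491, -0.084, 0.2154]
tool_rot: [[0.073, 0.997, -0.0], [0.997, -0.073, 0.001], [0.001, -0.0, -1.0]]
wrist_force: [-1.3, -0.7, 0.5]
width: 0.901
grip_force: 0.0
3028 [[0.4384, -0.002, 0.0871], [0.456, 0.0159, 0.0894], [0.4736, 0.0337, 0.0981]] ((0.45604249835014343, 0.016248119994997978), 0.019955892115831375)
[-0.00073499  0.00336178  0.08932963]
```

View pics/w3.png

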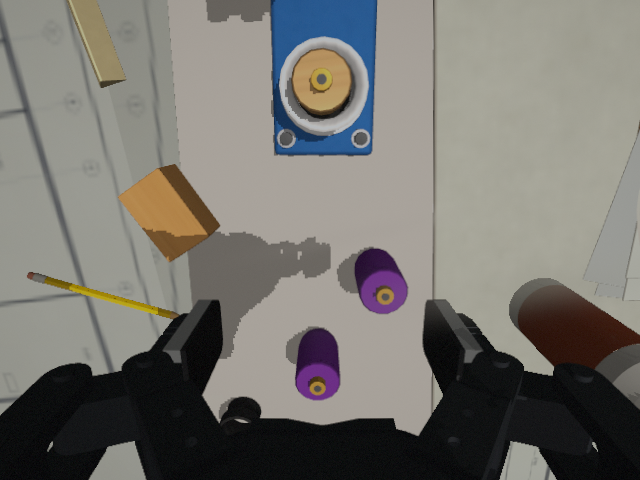

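The tower is seated at (322,80) in the image. Its face is at z 0.0893, level and centred (expected 0.090). Before going to the catch I check the forearm's height above the TCP.

Run:
```python
from h import *
c=cam('side');W=np.linalg.inv(c['W'])
def proj(p):
    q=W@np.r_[p,1];s=np.array([q[0]/-q[2],-q[1]/-q[2]]);s=s*(1+c['k1']*(s@s));return (s*c['f']+[c['cx'],c['cy']]).round()
print([(h,proj([.183,.545,.231+h]).tolist()) for h in(0,.05,.1,.15,.2,.25,.3,.35)])
h=cv2.cvtColor(c['pixels'],cv2.COLOR_BGR2HSV);P=cloud(c)
m=np.zeros((480,640),bool);m[193:240,268:288]=1
m&=((h[...,0]<8)|(h[...,0]>172))&(h[...,1]>120)&(P[...,2]>.05)&(P[...,2]<.2);v,u=np.nonzero(m)
t=v<204;print('tab px',u[t].mean(),v[t].mean(),v.min(),plane(c,u[t].mean(),v[t].mean(),.134),np.median(P[m][t],0))
print('expected tab px',proj([.474,.2456,.134]),proj([.474,.2456,.147]),proj([.466,.1459,.322]))
s=sensors.state();print(s['joint_pos'].round(1))
# arm height near wrist in the current top view
c=cam('top');P=cloud(c);k=(P[...,2]>.3)&(c['z_map']>0)&(P[...,0]>.2)&(P[...,0]<.7)&(abs(P[...,1]+.05)<.12);print(np.percentile(P[k],[2,50,98],axis=0).round(3).tolist())
```

```text
[(0, [138.0, 160.0]), (0.05, [134.0, 144.0]), (0.1, [130.0, 127.0]), (0.15, [126.0, 110.0]), (0.2, [122.0, 92.0]), (0.25, [117.0, 74.0]), (0.3, [113.0, 54.0]), (0.35, [109.0, 35.0])]
tab px 276.0571428571429 200.4 198 [0.47638914 0.25521583 0.134     ] [0.47011564 0.24391342 0.14119118]
expected tab px [277. 202.] [277. 198.] [287. 151.]
[-25.8  -8.3 110.8   0.   77.5 -21.6]
[[0.206, -0.139, 0.321], [0.373, -0.056, 0.559], [0.464, 0.04, 0.645]]
```

Run:
```python
from h import *
s=sensors.state();e=s['eef_pos'];a=np.radians(s['joint_pos'][0]);R=np.array([[np.cos(a),np.sin(a),0],[-np.sin(a),np.cos(a),0],[0,0,1]])
print('tcp in J1 frame',R@e)
for n in('side','top'):
    c=cam(n);P=cloud(c);k=(c['z_map']>0)&(P[...,2]>.23)&(P[...,2]<.9);Q=P[k]@R.T-R@e
    Q=Q[(Q[:,0]>-.45)&(Q[:,0]<.15)&(abs(Q[:,1])<.35)]
    for r0 in np.arange(-.4,.12,.05):
      for l0 in np.arange(-.3,.2,.1):
        S=Q[(Q[:,0]>=r0)&(Q[:,0]<r0+.05)&(Q[:,1]>=l0)&(Q[:,1]<l0+.1)]
        if len(S)>20:print(n,'r%.2f l%.2f'%(r0,l0),len(S),'z',np.percentile(S[:,2],[1,99]).round(3),'l',np.percentile(S[:,1],[1,99]).round(3))
```

```text
tcp in J1 frame [0.4407749  0.11997156 0.21507925]
side r-0.40 l-0.30 305 z [0.053 0.122] l [-0.212 -0.2  ]
side r-0.40 l-0.20 1942 z [0.016 0.164] l [-0.199 -0.104]
side r-0.40 l-0.10 2634 z [0.071 0.481] l [-0.092 -0.003]
side r-0.40 l0.00 692 z [0.051 0.48 ] l [0.001 0.097]
side r-0.40 l0.10 311 z [0.065 0.137] l [0.1   0.162]
side r-0.35 l-0.10 2020 z [0.354 0.463] l [-0.053 -0.004]
side r-0.30 l-0.10 1979 z [0.336 0.445] l [-0.053 -0.004]
side r-0.25 l-0.10 1877 z [0.319 0.426] l [-0.053 -0.004]
side r-0.20 l-0.10 1731 z [0.306 0.407] l [-0.06  -0.003]
side r-0.15 l-0.10 1429 z [0.3   0.385] l [-0.061 -0.005]
side r-0.15 l0.00 187 z [0.346 0.385] l [0.001 0.053]
side r-0.10 l-0.10 701 z [0.033 0.351] l [-0.063 -0.013]
side r-0.10 l0.00 296 z [0.309 0.352] l [0.035 0.05 ]
side r-0.10 l0.10 130 z [0.02  0.121] l [0.189 0.2  ]
side r-0.05 l-0.10 3338 z [0.028 0.348] l [-0.069 -0.002]
side r-0.05 l0.00 354 z [0.079 0.351] l [0.    0.053]
side r-0.00 l-0.10 2113 z [0.078 0.349] l [-0.069 -0.001]
side r-0.00 l0.00 441 z [0.017 0.35 ] l [0.    0.052]
side r0.05 l0.00 223 z [0.056 0.117
[... 355 characters left out ...]
0.30 l0.00 183 z [0.418 0.444] l [0.    0.036]
top r-0.25 l-0.10 581 z [0.347 0.425] l [-0.051 -0.001]
top r-0.25 l0.00 147 z [0.399 0.428] l [0.    0.035]
top r-0.20 l-0.10 611 z [0.31  0.406] l [-0.058 -0.002]
top r-0.20 l0.00 161 z [0.358 0.405] l [0.    0.056]
top r-0.15 l-0.10 463 z [0.301 0.383] l [-0.059 -0.002]
top r-0.15 l0.00 230 z [0.359 0.384] l [0.001 0.055]
top r-0.10 l-0.10 274 z [0.034 0.336] l [-0.062 -0.015]
top r-0.10 l0.00 71 z [0.308 0.333] l [0.036 0.058]
top r-0.05 l-0.10 1317 z [0.026 0.348] l [-0.068 -0.001]
top r-0.05 l0.00 715 z [0.096 0.349] l [0.    0.059]
top r-0.00 l-0.10 219 z [0.149 0.349] l [-0.069 -0.001]
top r-0.00 l0.00 108 z [0.334 0.35 ] l [0.001 0.054]
```

```bash
python3 -m pendant '[[0,0,0,0,0,-43,80],[0,0,0,0,0,-45,70],[0,0,0,0,0,-45,60],[0,0,0,0,0,-45,60],[0,0,0,20,0,-37,60],[0,0,0,45,0,0,60],[0,0,0,45,0,0,60],[0,0,0,45,0,0,60],[0,0,0,45,0,0,60],[0,0,0,45,0,0,60],[0,0,0,45,0,0,60],[0,0,0,41,1,0,60],[0,0,0,0,0,40,60],[0,0,0,0,0,50,60],[0,0,0,0,0,50,60],[0,0,0,0,0,40,60],[0,0,0,0,0,10,60],[0,0,0,0,0,0,60],[0,0,0,0,0,0,60]]'
python3 - <<'E'
from h import *
c=cam('wrist');cv2.imwrite('pics/w4.png',c['pixels']);P=cloud(c);ok=c['z_map']>0
h=cv2.cvtColor(c['pixels'],cv2.COLOR_BGR2HSV)
m=ok&((h[...,0]<8)|(h[...,0]>172))&(h[...,1]>110)&(abs(P[...,0]-.473)<.05)&(abs(P[...,1]-.245)<.06)&(P[...,2]>.03)
Q=P[m];T=Q[Q[:,2]>.138];v,u=np.nonzero(m)
print(len(Q),u.mean(),v.mean(),np.percentile(Q,[2,50,98],axis=0).round(4).tolist());print('tab top',len(T),T.mean(0),cv2.minAreaRect(T[:,:2].astype(np.float32)))
E
```

```text
clock: 16.02
eef_pos: [0.4756, 0.246, 0.2427]
tool_rot: [[0.073, 0.997, 0.004], [0.997, -0.073, 0.001], [0.001, 0.004, -1.0]]
wrist_force: [-0.1, 0.8, -0.1]
width: 0.601
grip_force: 0.0
1512 320.0191798941799 241.135582010582 [[0.4658, 0.1873, 0.0759], [0.4733, 0.2491, 0.0989], [0.4839, 0.2545, 0.1473]]
tab top 537 [0.47504789 0.24929242 0.1452756 ] ((0.4762614071369171, 0.24826718866825104), (0.01273189764469862, 0.052431464195251465), 77.9460220336914)
```

View pics/w4.png

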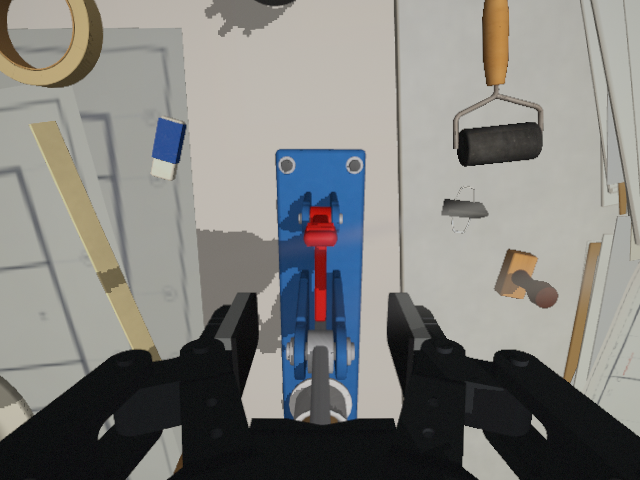

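The tab is at (320,233), with its top at z 0.145 and position about (0.4745, 0.248), as expected. The catch is on and the lever is upright.

```bash
python3 -m pendant '[[0,0,0,2,-1,40,60],[0,0,0,0,0,40,60],[0,0,0,0,0,25,50],[0,0,0,0,0,15,40],[0,0,0,0,0,0,30],[0,0,0,0,0,0,20],[0,0,0,0,0,0,15],[0,0,0,0,0,0,15],[0,0,0,0,0,0,15]]' 25
```

```text
clock: 17.2
eef_pos: [0.4744, 0.2477, 0.1211]
tool_rot: [[0.073, 0.997, 0.002], [0.997, -0.073, 0.0], [0.0, 0.002, -1.0]]
wrist_force: [3.0, -0.5, -1.9]
width: 0.252
grip_force: 29.2
```

```bash
python3 -m pendant '[[0,0,0,4.5,0,0.1,15],[0,0,0,4.5,0,0.6,15],[0,0,0,4.4,0,0.8,15],[0,0,0,4.4,0,1.2,15],[0,0,0,4.2,0,1.5,15],[0,0,0,4.2,0,1.8,15],[0,0,0,3.9,0,2.1,15],[0,0,0,3.9,0,2.4,15],[0,0,0,0,0,0,15]]'
```

```text
clock: 18.32
eef_pos: [0.4771, 0.2822, 0.1106]
tool_rot: [[0.073, 0.997, 0.003], [0.997, -0.073, 0.001], [0.001, 0.003, -1.0]]
wrist_force: [3.6, -0.2, 4.7]
width: 0.249
grip_force: 30.7
```

```bash
python3 -m pendant '[[0,0,0,3.5,0,2.6,15],[0,0,0,3.5,0,3,15],[0,0,0,3.1,0,3.2,15],[0,0,0,3,0,3.4,15],[0,0,0,2.5,0,3.6,15],[0,0,0,2.5,0,3.8,15],[0,0,0,2,0,4,15],[0,0,0,2,0,4.1,15],[0,0,0,0,0,0,15],[0,0,0,0,0,0,15]]'
```

```text
clock: 19.58
eef_pos: [0.4788, 0.3052, 0.0831]
tool_rot: [[0.073, 0.997, 0.003], [0.997, -0.073, 0.003], [0.004, 0.003, -1.0]]
wrist_force: [5.3, 2.4, 2.9]
width: 0.248
grip_force: 32.1
```

```bash
python3 -m pendant '[[0,0,0,1,0,2.5,15],[0,0,0,0.5,0,2.5,15],[0,0,0,0,0,0,15],[0,0,0,0,0,0,15]]'
```

```text
clock: 20.08
eef_pos: [0.479, 0.307, 0.0783]
tool_rot: [[0.073, 0.997, 0.003], [0.997, -0.073, 0.004], [0.004, 0.003, -1.0]]
wrist_force: [4.7, 4.4, 4.0]
width: 0.25
grip_force: 32.8
```

```bash
python3 -m pendant '[[0,0,0,0,0,0,25],[0,0,0,0,0,0,40],[0,0,0,0,0,0,50],[0,0,0,0,0,0,50],[0,0,0,0,0,-30,50],[0,0,0,0,0,-50,50],[0,0,0,0,0,-40,50],[0,0,0,0,0,0,50],[0,0,0,0,0,0,50]]'
python3 - <<'E'
from h import *
c=cam('wrist');cv2.imwrite('pics/w5.png',c['pixels']);P=cloud(c);ok=c['z_map']>0
h=cv2.cvtColor(c['pixels'],cv2.COLOR_BGR2HSV)
m=ok&((h[...,0]<8)|(h[...,0]>172))&(h[...,1]>110)&(abs(P[...,0]-.475)<.05)&(abs(P[...,1]-.28)<.1)&(P[...,2]>.03)
p=np.array([.464+.0075,.1459]) # approx press origin on axis
Q=P[m];ax=np.array([.074,.997]);y=Q[:,:2]@ax-np.array([.4572,.0163])@ax-.130
for a in np.arange(40,190,10):
    k=(y*1e3>=a)&(y*1e3<a+10)
    if k.sum()>5:print(a,k.sum(),'z',np.percentile(Q[k,2],[5,50,95]).round(4),'x',np.ptp(Q[k,0]).round(4))
E
```

```text
clock: 21.2
eef_pos: [0.4771, 0.3048, 0.196]
tool_rot: [[0.073, 0.997, -0.002], [0.997, -0.073, -0.001], [-0.001, -0.002, -1.0]]
wrist_force: [-0.0, 0.6, 0.3]
width: 0.5
grip_force: 0.0
60 201 z [0.1476 0.1517 0.1547] x 0.0091
70 565 z [0.1281 0.1383 0.1478] x 0.0095
80 454 z [0.1084 0.1178 0.127 ] x 0.0098
90 425 z [0.0821 0.0955 0.1062] x 0.0164
100 355 z [0.0778 0.0828 0.0863] x 0.0168
110 161 z [0.0837 0.0862 0.0886] x 0.013
120 173 z [0.0888 0.0912 0.0938] x 0.0115
130 199 z [0.0943 0.0966 0.0988] x 0.0164
140 378 z [0.0993 0.1018 0.1053] x 0.0207
150 435 z [0.1035 0.1072 0.1089] x 0.0301
160 386 z [0.103  0.1076 0.1099] x 0.0208
```

View pics/w5.png

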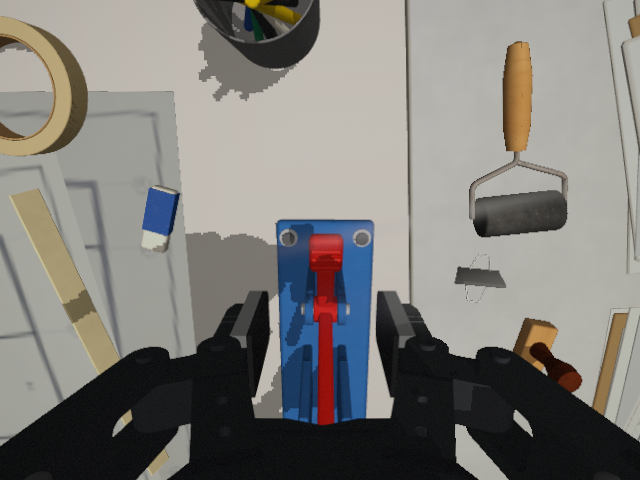

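The catch is swung back, with its tab now at (326,250). The slope reads about 1.1 rad, so I press down with closed fingers to make sure it is on its stop.

```bash
python3 -m pendant '[[0,0,0,-7,0,0,30],[0,0,0,0,0,0,10],[0,0,0,0,0,0,0],[0,0,0,0,0,0,0],[0,0,0,0,0,40,0],[0,0,0,0,0,30,0],[0,0,0,0,0,12,0],[0,0,0,0,0,3,0],[0,0,0,0,0,2,0],[0,0,0,0,0,2,0],[0,0,0,0,0,0,0],[0,0,0,0,0,0,0]]'
```

```text
clock: 22.75
eef_pos: [0.4777, 0.2982, 0.1087]
tool_rot: [[0.073, 0.997, 0.001], [0.997, -0.073, 0.0], [0.0, 0.001, -1.0]]
wrist_force: [0.3, 0.3, -0.2]
width: -0.001
grip_force: 0.3
```

```bash
python3 -m pendant '[[0,0,0,0,0,2,0],[0,0,0,0,0,2,0],[0,0,0,0,0,0,0]]';python3 -m pendant '[[0,0,0,0,0,2,0],[0,0,0,0,0,0,0]]';python3 -m pendant '[[0,0,0,0,0,2,0],[0,0,0,0,0,0,0]]'
```

```text
clock: 23.12
eef_pos: [0.4769, 0.298, 0.1037]
tool_rot: [[0.073, 0.997, -0.001], [0.997, -0.073, -0.0], [-0.0, -0.001, -1.0]]
wrist_force: [-0.3, -0.5, 0.4]
width: -0.004
grip_force: 0.0
clock: 23.38
eef_pos: [0.4773, 0.2982, 0.1025]
tool_rot: [[0.073, 0.997, 0.0], [0.997, -0.073, 0.0], [0.0, 0.0, -1.0]]
wrist_force: [-1.3, -0.5, 4.4]
width: 0.001
grip_force: 1.8
clock: 23.62
eef_pos: [0.4776, 0.2985, 0.1018]
tool_rot: [[0.073, 0.997, 0.001], [0.997, -0.073, 0.001], [0.001, 0.001, -1.0]]
wrist_force: [-5.3, -1.1, 11.8]
width: -0.002
grip_force: 5.6
```

```bash
python3 -m pendant '[[0,0,0,0,0,-20,0],[0,0,0,0,0,-50,30],[0,0,0,0,0,-60,60],[0,0,0,0,0,-60,80],[0,0,0,0,0,-60,80],[0,0,0,0,0,-60,80],[0,0,0,-20,0,-30,80],[0,0,0,-40,0,0,80],[0,0,0,-50,0,0,80],[0,0,0,-43,0,0,80],[0,0,0,-20,1,0,80],[0,0,0,0,0,0,80],[0,0,0,0,0,0,80]]'
python3 - <<'E'
from h import *
c=cam('wrist');cv2.imwrite('pics/w6.png',c['pixels']);P=cloud(c);ok=c['z_map']>0
e=sensors.state()['eef_pos'];print(e.round(4))
for n,c in(('wrist',c),('side',cam('side'))):
    P=cloud(c);ok=c['z_map']>0
    m=ok&(P[...,2]>.30)&(P[...,2]<.345)&(abs(P[...,0]-.466)<.05)&(abs(P[...,1]-.14)<.06);Q=P[m];v,u=np.nonzero(m)
    print(n,len(Q),u.mean(),v.mean(),np.percentile(Q,[1,50,99],axis=0).round(4).tolist())
    T=Q[Q[:,2]>np.percentile(Q[:,2],98)-.002];print(' crest',T.mean(0).round(4),len(T))
E
```

```text
clock: 25.25
eef_pos: [0.4656, 0.126, 0.4399]
tool_rot: [[0.073, 0.997, -0.0], [0.997, -0.073, 0.0], [0.0, -0.0, -1.0]]
wrist_force: [0.3, 0.2, -0.2]
width: 0.8
grip_force: 0.0
[0.4656 0.1263 0.4399]
wrist 2718 322.5114054451803 205.4812362030905 [[0.4459, 0.1321, 0.3186], [0.4675, 0.1483, 0.333], [0.489, 0.1613, 0.3377]]
 crest [0.4672 0.146  0.3364] 739
side 251 287.32669322709165 151.6374501992032 [[0.4427, 0.1285, 0.3017], [0.461, 0.1368, 0.3269], [0.4849, 0.1541, 0.3391]]
 crest [0.4635 0.1428 0.3374] 29
```

View pics/w6.png

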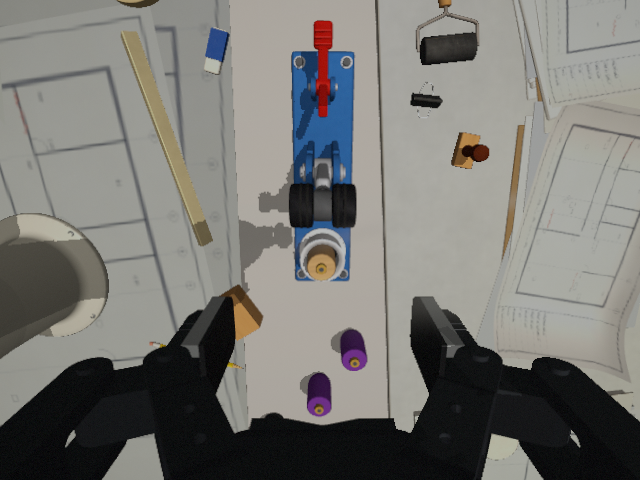

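The grip is at (322,205), centred at (0.467, 0.146, 0.322), exactly as expected. The catch is fully back at (323,35) and the tower is seated at (320,263).

```bash
python3 -m pendant '[[0,0,0,20,0,20,80],[0,0,0,0,0,40,80],[0,0,0,0,0,40,80],[0,0,0,0,0,30,75],[0,0,0,0,0,11,65],[0,0,0,0,0,0,55],[0,0,0,0,0,0,50],[0,0,0,0,0,0,45],[0,0,0,0,0,0,45],[0,0,0,0,0,0,45],[0,0,0,0,0,0,45]]' 40
```

```text
clock: 26.72
eef_pos: [0.4671, 0.1455, 0.2999]
tool_rot: [[0.073, 0.997, 0.001], [0.997, -0.073, 0.0], [0.0, 0.001, -1.0]]
wrist_force: [-4.9, 1.7, 3.9]
width: 0.512
grip_force: 42.7
```

```bash
python3 -m pendant '[[0,0,0,-10.5,0,0.3,45],[0,0,0,-10.5,0,0.7,45],[0,0,0,-10.4,0,1.3,45],[0,0,0,-10.3,0,1.8,45],[0,0,0,-10.2,0,2.4,45],[0,0,0,-10.2,0,2.8,45],[0,0,0,-9.9,0,3.4,45],[0,0,0,-9.8,0,3.8,45],[0,0,0,-9.5,0,4.3,45],[0,0,0,-9.4,0,4.8,45],[0,0,0,0,0,0,45]]'
```

```text
clock: 28.1
eef_pos: [0.4595, 0.0441, 0.2736]
tool_rot: [[0.074, 0.997, -0.001], [0.997, -0.074, -0.001], [-0.001, -0.001, -1.0]]
wrist_force: [-5.5, -0.2, 5.1]
width: 0.512
grip_force: 42.8
```

```bash
python3 -m pendant '[[0,0,0,-9,0,5.3,45],[0,0,0,-8.9,0,5.7,45],[0,0,0,-8.5,0,6.1,45],[0,0,0,-8.2,0,6.6,45],[0,0,0,-7.8,0,7,45],[0,0,0,-7.6,0,7.3,45],[0,0,0,-7.1,0,7.7,45],[0,0,0,-6.7,0,8.1,45],[0,0,0,-6.3,0,8.4,45],[0,0,0,-5.9,0,8.7,45],[0,0,0,0,0,0,45]]'
python3 -m pendant '[[0,0,0,-5.4,0,9,45],[0,0,0,-5.1,0,9.2,45],[0,0,0,-4.5,0,9.5,45],[0,0,0,-4,0,9.7,45],[0,0,0,-3.6,0,9.9,45],[0,0,0,-3.1,0,10,45],[0,0,0,-2.5,0,10.2,45],[0,0,0,-2.1,0,10.3,45],[0,0,0,0,0,0,45]]'
```

```text
clock: 29.48
eef_pos: [0.4538, -0.0313, 0.2023]
tool_rot: [[0.073, 0.997, -0.001], [0.997, -0.073, -0.001], [-0.001, -0.001, -1.0]]
wrist_force: [-4.6, 0.4, 3.9]
width: 0.514
grip_force: 42.7
clock: 30.6
eef_pos: [0.4516, -0.0609, 0.1246]
tool_rot: [[0.073, 0.997, -0.001], [0.997, -0.073, 0.0], [0.0, -0.001, -1.0]]
wrist_force: [-5.9, 0.4, 3.1]
width: 0.507
grip_force: 42.7
```

```bash
python3 -m pendant '[[0,0,0,-1.5,0,7,45],[0,0,0,-1,0,7,45],[0,0,0,-0.5,0,7,45],[0,0,0,0,0,0,45]]' 70; python3 -m pendant '[[0,0,0,-0.2,0,5,45],[0,0,0,0,0,5,45],[0,0,0,0,0,0,45]]';python3 -m pendant '[[0,0,0,0,0,4,45],[0,0,0,0,0,4,45],[0,0,0,0,0,0,45]]'
```

```text
clock: 31.1
eef_pos: [0.4514, -0.0634, 0.1039]
tool_rot: [[0.073, 0.997, -0.001], [0.997, -0.073, 0.001], [0.001, -0.001, -1.0]]
wrist_force: [-5.8, 2.4, 3.2]
width: 0.502
grip_force: 74.8
clock: 31.48
eef_pos: [0.4514, -0.0638, 0.0944]
tool_rot: [[0.073, 0.997, -0.001], [0.997, -0.073, 0.001], [0.0, -0.001, -1.0]]
wrist_force: [-7.1, 2.7, 6.9]
width: 0.509
grip_force: 75.1
clock: 31.85
eef_pos: [0.4514, -0.0638, 0.0866]
tool_rot: [[0.073, 0.997, -0.001], [0.997, -0.073, 0.001], [0.0, -0.001, -1.0]]
wrist_force: [-8.5, 2.5, 8.7]
width: 0.508
grip_force: 75.3
```

```bash
python3 -m pendant '[[0,0,0,0,0,2,45],[0,0,0,0,0,0,45]]'; python3 -m pendant '[[0,0,0,0,0,2,45],[0,0,0,0,0,0,45]]';python3 -m pendant '[[0,0,0,0,0,1.5,45],[0,0,0,0,0,0,45],[0,0,0,0,0,0,45]]'
```

```text
clock: 32.1
eef_pos: [0.4515, -0.0638, 0.085]
tool_rot: [[0.072, 0.997, -0.002], [0.997, -0.072, 0.001], [0.0, -0.002, -1.0]]
wrist_force: [-9.8, 4.0, 11.2]
width: 0.508
grip_force: 75.6
clock: 32.35
eef_pos: [0.4516, -0.0638, 0.0842]
tool_rot: [[0.072, 0.997, -0.002], [0.997, -0.072, 0.001], [0.0, -0.002, -1.0]]
wrist_force: [-14.8, 4.4, 21.2]
width: 0.504
grip_force: 77.2
clock: 32.72
eef_pos: [0.4517, -0.0638, 0.0839]
tool_rot: [[0.072, 0.997, -0.002], [0.997, -0.072, 0.0], [0.0, -0.002, -1.0]]
wrist_force: [-18.4, 5.6, 31.5]
width: 0.505
grip_force: 78.5
```

```bash
python3 -m pendant '[[0,0,0,0,0,-0.8,45],[0,0,0,0,0,0,45],[0,0,0,0,0,0,45],[0,0,0,0,0,0,45]]'
python3 - <<'E'
from h import *
c=cam('side');cv2.imwrite('pics/s7.png',cv2.resize(c['pixels'][180:330,240:400],None,fx=4,fy=4,interpolation=cv2.INTER_CUBIC))
c=cam('wrist');P=cloud(c);h=cv2.cvtColor(c['pixels'],cv2.COLOR_BGR2HSV)
m=(c['z_map']>0)&((h[...,0]<8)|(h[...,0]>172))&(h[...,1]>110)&(abs(P[...,0]-.475)<.05)&(abs(P[...,1]-.27)<.1)&(P[...,2]>.03);print(m.sum(),P[m].min(0),P[m].max(0)) if m.sum() else 0
E
```

```text
clock: 33.22
eef_pos: [0.4517, -0.0638, 0.084]
tool_rot: [[0.072, 0.997, -0.002], [0.997, -0.072, 0.001], [0.0, -0.002, -1.0]]
wrist_force: [-16.4, 5.7, 25.5]
width: 0.504
grip_force: 77.3
```

View pics/s7.png

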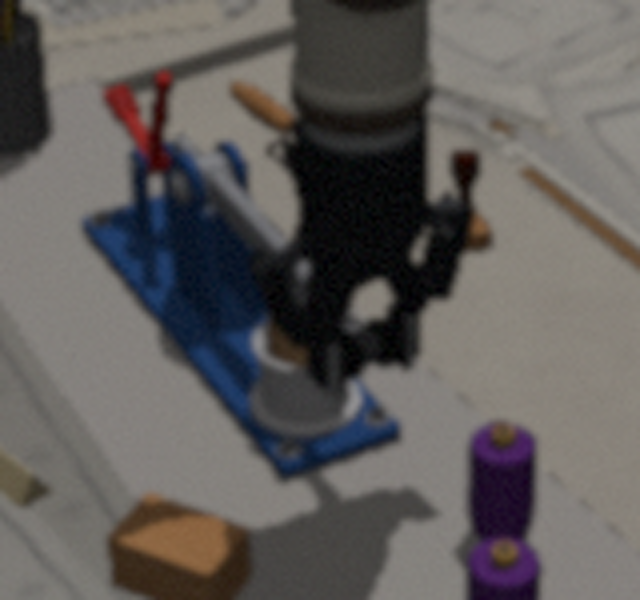

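The crop shows the catch back at (120,95), the lever level over the tower at (285,340), and the grip held. It is pressing at about 25 N against a hard stop at 1.60 rad, which is the flush angle.

```bash
python3 -c "
from plant import robot;print(robot.finish_job())"
```

```text
the job is handed in; nothing more can be done
None
```

I handed the job in at about 33 s with the tower seated in the nest, the red catch pushed back to its stop, and the lever held down at about 25 N. The lever stopped hard at about 1.60 rad, which is the flush angle; the bush was hidden under the pad, so I judged it flush from that angle and the force, not by sight.

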